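Take a capped tea tin out of the capping vise

ROBOT

A 6-joint arm with a two-finger parallel gripper is mounted at the origin on the work surface. World frame = base frame: x ahead of the robot, y to its left, z up, the work surface at z = 0. Lengths are in m, angles in rad, forces in N, time in s.
With the tool pointing down it reaches from about 0.35 to 0.85 m from the base axis. Payload 8.1 kg.
Tool frame: the origin (TCP) lies between the finger pads; the fingertips stand 25 mm ahead of it and the grasp point (between the pads) lies 6 mm ahead of it; z points along the fingers, y is the line along which they close (so a half turn about z gives the same grasp; the last joint's range is limited). The gripper opens to 93 mm and grips with 3 to 60 N. Pads are 15 mm wide; open, the fingers measure 128 mm over their backs; the gripper's body (75 mm by 188 mm) begins 65 mm behind the grasp point.
Start: joints at [1.048, 0.13, 1.488, -0, 1.523, -0.085], TCP at [0.254, 0.543, 0.244] pointing down, gripper open.
Joint ranges: [-2.96, 2.96], [-0.89, 2.26], [0.02, 2.5], [-1.34, 4.48], [0, 2.73], [-2.66, 2.66]. Speed limits (rad/s): [2.39, 2.39, 2.79, 3.14, 3.14, 3.14].

INTERFACE

Orientations are given as a rotation vector (axis times angle).
In Python, from plant import robot gives the robot as it stands.
- The arm moves only by the tool arm_command, never from a script. Its argument "increments" is text: rows parted by semicolons, each of 5 numbers parted by spaces: the closure, from 0 (fully open) to 1 (shut), then the shift along the tool's x, y, z in mm, then the turn about the tool's z in rad. A call has 1 to 5 rows; each row is the pose to reach, as a shift and turn from the pose commanded when the call began, along the tool's axes at that moment; what a row does not reach only later rows make up. A row lasts 1/10 s, in which the tool goes at most 50 mm and 8.59 degrees, less where a joint would pass 70% of its speed; a pose out of reach is approached as far as the arm can. A call with a gripper value outside its range is refused whole. The fingers move at their own pace and stop on an object; "grip_force" is the grip in N (left out, the last holds). Time passes only in rows, so rows that repeat a pose let the fingers close. It gives the time, the measured TCP pose, the force, the opening and the grip force at its end, in the units of the state.
- robot.read_state(): the state, without advancing time (a new reading comes with each control period).
- robot.read_camera(name): name is "scene" or "top"; returns the picture (420x560x3 uint8, blue, green, red); there is no depth.
- robot.camera_model(name): a dict with "fx", "fy", "cx", "cy" (pixels), "D" ([k1, k2, p1, p2, k3] as OpenCV has them; the pictures are not rectified), "eye" and "rotation" of the camera in the world. Camera axes: x right, y down, z forward; pixel columns grow to the right and rows downward; lengths in m; the calibration is good to about 2 mm. A picture is of the moment at which its call begins. camera_model takes no time and is no camera call.
- robot.close_job(): hands the job in; it is judged then, once.
The state is a dict: "t": time; "q": joint angles; "dq": joint speeds; "joint_torque": joint torques, N m; "tool_pos": TCP position; "orientation": TCP orientation; "force": force on the tool from outside, world axes, zero at the start; "wrist_torque": the same for the moment, N m; "opening": finger opening in m; "gripper_force": force on a finger pad.
Only numpy, scipy, OpenCV 4.12 (cv2) and the standard library are available. Lean on these libraries where they do the work, as an engineer would, in place of code of your own. Each camera call takes 0.05 s, during which the arm holds its last target. There are 200 camera calls.

TASK

The tea tin clamped in the capping vise is finished. Slide the vise's jaw back by its handle, lift the tin out and stand it upright on the rubber pad in the free cell of the wooden transfer tray; put it down, do not drop it. Leave the jaw open and do not disturb the tin already in the tray or the torch.

Things in the scene. Friction and masses are not known exactly. Their poses are not given: they have to be found in the camera images.
- vise: Capping vise fixed to the table: dark steel bed 240 (x) x 100 (y) x 20 mm high, origin at the centre of its underside. A fixed steel V-shaped jaw, top 75 mm above the table, stands at its +x end; the sliding jaw stands on the -x side of the tin. The clamped tin stands on the bed with its axis at x = +60 mm, y = 0 in this frame. Vise and tray may stand left or right and are turned up to 0.35 rad.
- jaw (a joint): How far the sliding jaw is open, in m: 0 closed on the tin, 0.06 at its end stop; it opens along the vise's -x axis, against about 5 N of drag, and stays where it is left. It is a steel plate 64 mm wide, top 116 mm above the table, with a small lip that hooks 6 mm over the tin's shoulder when closed, so the tin cannot be lifted before the jaw is open.
- jaw_handle (a point): Centre of the top of the sliding jaw's handle, an upright square post with a black grip 22 x 22 mm, 45 mm tall; the point is 150 mm above the table and moves with the jaw. Its sides are parallel to the vise's x and y axes. When closed it is at x = -45 mm, y = 0 in the vise's frame, 65 mm in front of the jaw plate.
- tin: The finished tin, loose, about 0.18 kg: bare aluminium, round body 64 mm diameter and 85 mm high with a flat shoulder, above it a firmly closed round lid 48 mm diameter, 40 mm high; 125 mm high in all. Origin at the centre of its underside, z along its axis. It starts on the vise's bed, 20 mm above the table. Grip it by the lid.
- tray: Wooden transfer tray fixed to the table, 250 (x) x 130 (y) mm, walls 5 mm thick and 30 mm high, floor 5 mm thick; one cross wall at x = 0 divides it into two cells centred at x = +61 and -61 mm, each about 117 x 120 mm inside. Origin at the centre of its underside. One cell holds a tin, the other the pad; which is which varies.
- pad: Flat black rubber disc, 90 mm diameter, 3 mm thick, fixed in the middle of the tray's free cell: the place for the tin. Origin at the centre of its underside, 5 mm above the table; its top is 8 mm above the table.
- mate: A tin just like the finished one, already standing in the tray's other cell; origin at the centre of its underside. To be left alone.
- torch: Red hand torch standing on its head, 52 mm diameter at the foot, 150 mm high, at the right of the work area; origin at the centre of its underside. To be left alone.

How it is judged:
By the outcome, as a careful person would: the job done as asked, in the order asked, and still so for the second after the job is handed in, with the robot touching nothing.
It also fails if it takes over 48 s, if anything falls off the work surface, if the arm or the gripper's body presses on something with over 40 N, if the wrist force passes 120 N, or if a joint passes its speed limit or range.

## Working session

There is one attempt and no reset: what is moved stays moved. The work goes in short steps, Python scripts to look and compute and a tool call to move; the robot and the scene stay as the last step left them, time stands still between calls to the robot, and variables do not carry over. Pictures are saved under pics/ and viewed, at most 10 in all, crops included, and the job is handed in when it is done.

Besides the shell and the picture viewer there is one more tool, called after "Emit:" as a command line: name --argument value ..., lists and objects as JSON in quotes. arm_command: Moves the arm, as the interface text tells. Its arguments: {"type":"object","properties":{"increments":{"type":"string"},"grip_force":{"type":"number"}},"required":["increments"]}

```bash
ls; mkdir -p pics; python3 - <<'E'
from plant import robot
import cv2
for n in("scene","top"):
    cv2.imwrite(f"pics/{n}0.png",robot.read_camera(n)); print(robot.camera_model(n))
s=robot.read_state();print(s)
E
```

```text
pics
{'fx': 488.7843279964568, 'fy': 488.7843279964568, 'cx': 272.86305864016583, 'cy': 213.50332662192244, 'D': array([-0.07625663,  0.        ,  0.        ,  0.        ,  0.        ]), 'eye': array([1.2038811 , 0.18130228, 1.11999593]), 'rotation': array([-1.52595484, -2.2239272 ,  0.74670725])}
{'fx': 419.8682088747102, 'fy': 419.8682088747102, 'cx': 289.6616281529345, 'cy': 206.07195786177334, 'D': array([-0.09923519,  0.        ,  0.        ,  0.        ,  0.        ]), 'eye': array([ 0.29887434, -0.09456098,  1.1033099 ]), 'rotation': array([-2.12210099,  2.10154502, -0.1780231 ])}
{'t': 0.1, 'q': array([ 1.04759275e+00,  1.31041650e-01,  1.48916167e+00,  5.35969612e-06,
        1.52300840e+00, -8.54083516e-02]), 'dq': array([-1.51651355e-04, -6.63885286e-04, -1.52961360e-03,  8.20629740e-05,
       -3.86079124e-05,  1.18714277e-03]), 'joint_torque': array([ 6.38261135e-04, -5.61340177e+01, -4.93097270e+01,  7.69765559e-02,
        2.90962838e-02, -5.55309066e-05]), 'tool_pos': array([0.25411378, 0.54301387, 0.24272338]), 'orientation': array([-6.82102125e-01, -3.06614665e+00,  2.42347502e-03]), 'force': array([ 0.03049408, -0.57423074, -0.29968134]), 'wrist_torque': array([ 0.00949043, -0.02195721, -0.00721128]), 'gripper_force': 0.0, 'opening': 0.09265446760291217}
```

View pics/top0.png

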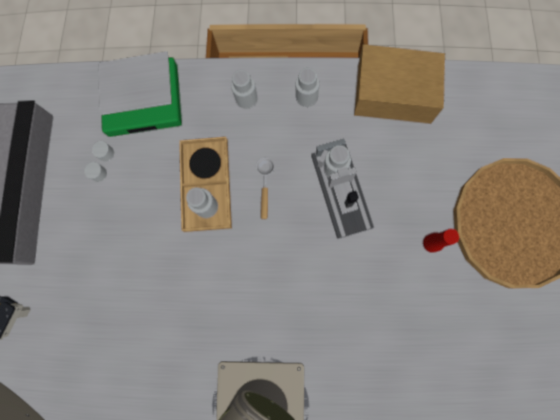

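View pics/scene0.png

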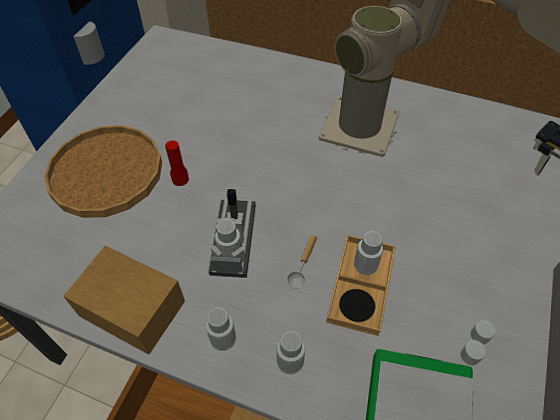

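The top view shows the vise at about (342,188), with its tin at (338,158) and the handle at (352,198). The tray is at (205,184), with the pad at (205,163) and the mate at (201,203). The torch is at (435,242). I'll enlarge both views to get exact points.

```bash
python3 - <<'E'
import cv2,numpy as np
t=cv2.imread("pics/top0.png");s=cv2.imread("pics/scene0.png")
a=cv2.resize(t[130:245,305:380],None,fx=5,fy=5,interpolation=cv2.INTER_CUBIC)
b=cv2.resize(t[130:245,172:240],None,fx=5,fy=5,interpolation=cv2.INTER_CUBIC)
cv2.imwrite("pics/c1.png",np.hstack([a,b]))
a=cv2.resize(s[180:285,200:265],None,fx=5,fy=5,interpolation=cv2.INTER_CUBIC)
b=cv2.resize(s[228:333,322:402],None,fx=5,fy=5,interpolation=cv2.INTER_CUBIC)
cv2.imwrite("pics/c2.png",np.hstack([a,b]))
E
```

```text
(no output)
```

View pics/c1.png

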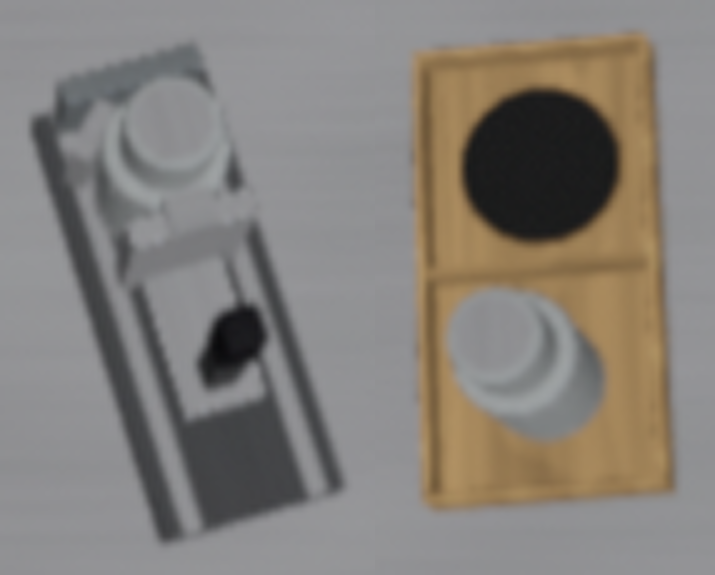

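View pics/c2.png

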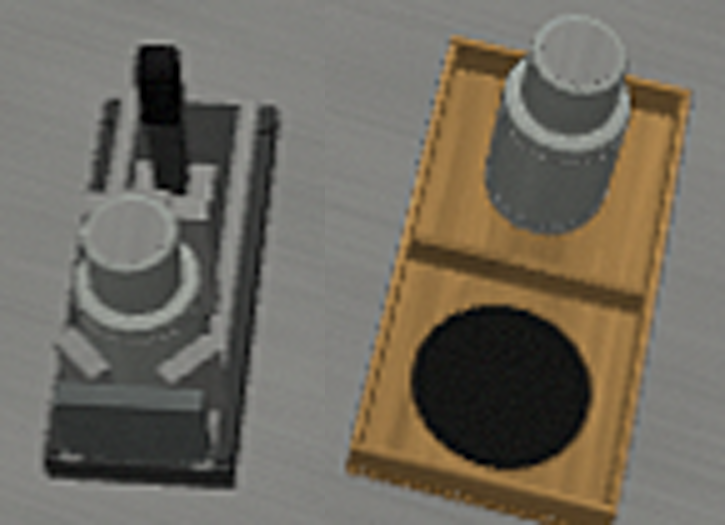

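The crops show the lid top at crop (171,125), the handle at (243,332) and bed corners at (38,118), (163,541) and (340,488). The pad is at (165,165) and the mate lid at (122,336) in the right half. I'll fit the vise pose across both views.

```bash
cat > h.py <<'E'
import numpy as np,cv2
from plant import robot
from scipy.spatial.transform import Rotation as R
from scipy.optimize import least_squares
C={n:robot.camera_model(n) for n in("top","scene")}
def K(c): return np.array([[c["fx"],0,c["cx"]],[0,c["fy"],c["cy"]],[0,0,1]])
def back(n,u,v,z):
    c=C[n];p=cv2.undistortPoints(np.array([[[u,v]]],float),K(c),c["D"])[0,0]
    d=R.from_rotvec(c["rotation"]).apply([p[0],p[1],1]);e=c["eye"]
    return (e+d*(z-e[2])/d[2])
def cr(x,y,ox,oy,f=5): return (x+.5)/f-.5+ox,(y+.5)/f-.5+oy
E
cat > m.py <<'E'
from h import *
P={'lid':[('top',171,125,305,130),('scene',129,232,200,180),.145],
'hand':[('top',243,330,305,130),('scene',159,56,200,180),.150],
'pad':[('top',165,165,172,130),('scene',176,386,322,228),.008],
'mate':[('top',122,336,172,130),('scene',253,54,322,228),.130]}
r={}
for k,(a,b,z) in P.items():
    p=[back(n,*cr(*q),z)[:2] for n,*q in(a,b)];r[k]=np.mean(p,0);print(k,np.round(p,4))
B=[back('top',*cr(x,y,305,130),.02)[:2] for x,y in((38,118),(163,541),(340,488))]
print('bed',np.round(B,4),[np.linalg.norm(B[i]-B[i+1]) for i in(0,1)])
T=[back('top',*cr(x-375,y,172,130),.03)[:2] for x,y in((413,52),(650,38),(672,490),(428,506))]
print('tray',np.round(T,4))
mod=np.array([[.06,0],[-.045,0],[.12,.05],[-.12,.05],[-.12,-.05]])
obs=np.array([r['lid'],r['hand'],*B])
def f(p):
    c,s=np.cos(p[2]),np.sin(p[2]);return (mod@np.array([[c,s],[-s,c]])+p[:2]-obs).ravel()
o=least_squares(f,[.6,-.1,.2]);print(o.x,np.round(f(o.x)*1e3,1))
d=r['lid']-r['hand'];print('lid-hand',np.linalg.norm(d),np.arctan2(d[1],d[0]))
d=B[0]-B[1];print('bed yaw',np.arctan2(d[1],d[0]))
d=(T[0]+T[1]-T[2]-T[3]);print('tray yaw',np.arctan2(d[1],d[0]),'ctr',np.mean(T,0))
s=robot.read_state();print(R.from_rotvec(s['orientation']).as_matrix().round(4),s['tool_pos'])
E
python3 m.py
```

```text
lid [[ 0.6088 -0.1881]
 [ 0.6132 -0.1903]]
hand [[ 0.508  -0.2198]
 [ 0.5104 -0.2202]]
pad [[0.6288 0.165 ]
 [0.6325 0.1641]]
mate [[0.5068 0.1525]
 [0.5112 0.153 ]]
bed [[ 0.6526 -0.1286]
 [ 0.4244 -0.1936]
 [ 0.4527 -0.2861]] [np.float64(0.23734934030096289), np.float64(0.09673825421423089)]
tray [[0.6863 0.2337]
 [0.694  0.1035]
 [0.4472 0.0816]
 [0.4374 0.2096]]
[ 0.55293202 -0.20733195  0.27974214] [-0.4 -1.6  0.5  0.2  1.8  2.5 -0.6  1.2 -1.3 -2.4]
lid-hand 0.1063672606519552 0.2937527408991046
bed yaw 0.27748676541149175
tray yaw 0.09245277027116258 ctr [0.56620923 0.15708035]
[[-9.057e-01  4.239e-01 -8.000e-04]
 [ 4.239e-01  9.057e-01 -1.400e-03]
 [ 1.000e-04 -1.600e-03 -1.000e+00]] [0.25411378 0.54301387 0.24272338]
```

```bash
cat > go.py <<'E'
import sys
from h import *
x,y,z=map(float,sys.argv[1:4]);yaw=float(sys.argv[4]) if len(sys.argv)>4 else .285
s=robot.read_state();M=R.from_rotvec(s['orientation']).as_matrix()
d=M.T@(np.array([x,y,z])-s['tool_pos'])*1e3
a=np.pi/2+yaw-np.arctan2(M[1,1],M[0,1]);a=(a+np.pi)%(2*np.pi)-np.pi
print('shift mm',d.round(1),'turn',round(-a,3),'pos',s['tool_pos'].round(4),'F',s['force'].round(1),'open',s['opening'],'q',s['q'].round(2),'t',s['t'])
E
python3 go.py .509 -.22 .23
```

```text
shift mm [-554.3 -583.    13.6] turn -0.723 pos [0.2541 0.543  0.2427] F [ 0.  -0.6 -0.3] open 0.09265446760291217 q [ 1.05  0.13  1.49  0.    1.52 -0.09] t 0.1
```

Emit:
arm_command --increments "0 -34 -36 0 -0.14; 0 -68 -72 0 -0.28; 0 -102 -108 0 -0.42; 0 -136 -144 0 -0.56; 0 -170 -180 0 -0.7"

```text
t: 0.6
tool_pos: [0.3298, 0.314, 0.2432]
orientation: [0.393, -3.117, 0.001]
force: [0.0, -1.6, -0.0]
opening: 0.0931
gripper_force: 0.0
```

```bash
python3 go.py .509 -.22 .23
```

```text
shift mm [ -41.1 -561.8   13.5] turn -0.034 pos [0.3298 0.314  0.2432] F [ 0.  -1.6 -0. ] open 0.09309904450589884 q [ 0.65 -0.27  1.87 -0.    1.54 -1.17] t 0.6
```

Emit:
arm_command --increments "0 -4 -48 0 -0.01; 0 -7 -96 0 -0.02; 0 -11 -144 0 -0.03; 0 -15 -192 0 -0.03; 0 -18 -240 0 -0.03"

```text
t: 1.1
tool_pos: [0.4055, 0.0857, 0.2436]
orientation: [-0.431, 3.112, 0.0]
force: [0.7, 0.4, -1.0]
opening: 0.0929
gripper_force: 0.0
```

```bash
python3 go.py .509 -.22 .23
```

```text
shift mm [ -16.6 -322.3   13.6] turn -0.01 pos [0.4055 0.0857 0.2436] F [ 0.7  0.4 -1. ] open 0.09293482443407955 q [ 0.08 -0.4   1.97  0.    1.57 -1.76] t 1.1
```

Emit:
arm_command --increments "0 -3 -48 3 -0.01; 0 -6 -96 6 -0.01; 0 -9 -144 9 -0.01; 0 -12 -192 12 -0.01; 0 -15 -240 12 -0.01"

```text
t: 1.6
tool_pos: [0.4849, -0.1413, 0.2309]
orientation: [0.445, -3.109, -0.001]
force: [1.2, 0.5, -0.0]
opening: 0.0927
gripper_force: 0.0
```

Emit:
arm_command --increments "0 0 -40 0 0; 0 0 -60 0 0; 0 0 -60 0 0; 0 0 -60 0 0; 0 0 -60 0 0"

```text
t: 2.1
tool_pos: [0.5017, -0.1959, 0.2315]
orientation: [0.447, -3.109, -0.001]
force: [0.2, -0.4, -0.1]
opening: 0.0926
gripper_force: 0.0
```

```bash
python3 go.py .509 -.22 .138; python3 - <<'E'
from h import *
t=robot.read_camera("top");s=robot.read_camera("scene")
a=cv2.resize(t[130:245,295:395],None,fx=4,fy=4,interpolation=cv2.INTER_CUBIC)
b=cv2.resize(s[165:280,185:275],None,fx=4,fy=4,interpolation=cv2.INTER_CUBIC)
cv2.imwrite("pics/d.png",np.hstack([a,b]))
E
```

```text
shift mm [ -0.2 -25.3  93.4] turn 0.001 pos [ 0.5017 -0.1959  0.2315] F [ 0.2 -0.4 -0.1] open 0.09258298473977894 q [-0.47 -0.03  1.68  0.    1.5  -2.32] t 2.1
```

View pics/d.png

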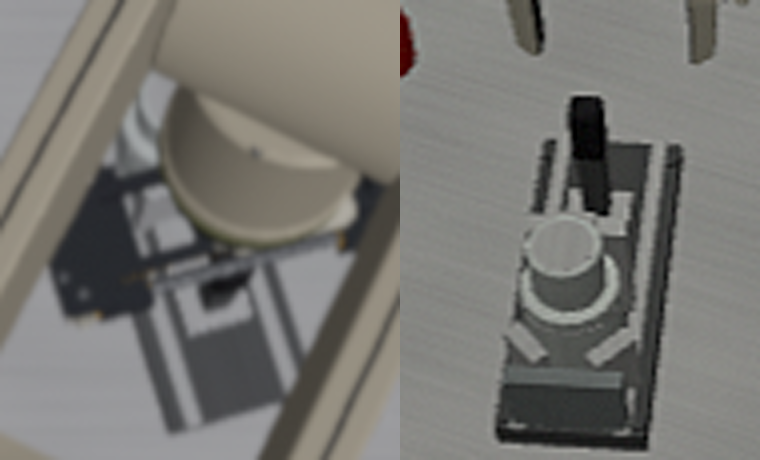

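The scene crop shows both fingers open above the handle, with the handle top at about (585,115). They sit too far to the vise's +y side, as computed. I'll shift 25 mm and then descend.

Emit:
arm_command --increments "0 0 -25 0 0; 0 0 -25 20 0; 0 0 -25 50 0; 0 0 -25 75 0; 0 0 -25 93 0"

```text
t: 2.7
tool_pos: [0.5083, -0.2195, 0.137]
orientation: [0.448, -3.108, -0.002]
force: [-0.3, -0.3, 0.9]
opening: 0.0927
gripper_force: 0.0
```

```bash
python3 go.py .509 -.22 .138; python3 - <<'E'
from h import *
s=robot.read_camera("scene")
cv2.imwrite("pics/e.png",cv2.resize(s[165:280,185:275],None,fx=5,fy=5,interpolation=cv2.INTER_CUBIC))
E
```

```text
shift mm [-0.5 -0.6 -1. ] turn 0.001 pos [ 0.5083 -0.2195  0.137 ] F [-0.3 -0.3  0.9] open 0.09267214395465746 q [-0.5   0.08  1.74  0.    1.32 -2.36] t 2.7
```

View pics/e.png

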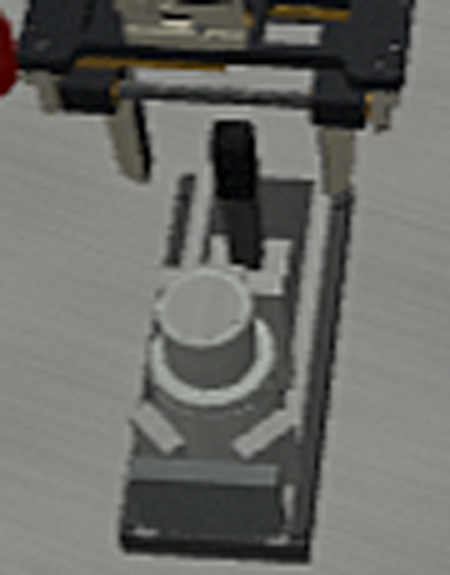

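The fingers straddle the handle. The tips are at about (140,175) and (340,190), with the post at (237,160) centred between them. Now I'll close.

Emit:
arm_command --increments "1 0 0 0 0; 1 0 0 0 0; 1 0 0 0 0; 1 0 0 0 0; 1 0 0 0 0" --grip_force 30

```text
t: 3.25
tool_pos: [0.5095, -0.2212, 0.1396]
orientation: [-0.446, 3.109, -0.001]
force: [-0.8, 0.5, 0.1]
opening: 0.0575
gripper_force: 0.0
```

Emit:
arm_command --increments "1 0 0 0 0; 1 0 0 0 0; 1 0 0 0 0; 1 0 0 0 0; 1 0 0 0 0"

```text
t: 3.75
tool_pos: [0.5086, -0.2199, 0.1386]
orientation: [0.447, -3.109, -0.003]
force: [-3.2, 7.1, 4.1]
opening: 0.0217
gripper_force: 30.0
```

Emit:
arm_command --increments "1 3 0 0 0; 1 8 0 0 0; 1 14 0 0 0; 1 20 0 0 0; 1 26 0 0 0"

```text
t: 4.25
tool_pos: [0.4846, -0.2272, 0.1386]
orientation: [-0.447, 3.108, 0.002]
force: [4.8, 4.1, -1.1]
opening: 0.0218
gripper_force: 30.0
```

Emit:
arm_command --increments "1 7 0 0 0; 1 14 0 0 0; 1 21 0 0 0; 1 27 0 0 0; 1 31 0 0 0"

```text
t: 4.75
tool_pos: [0.4547, -0.2363, 0.1386]
orientation: [-0.447, 3.108, 0.001]
force: [5.2, 2.5, -3.1]
opening: 0.0218
gripper_force: 30.0
```

Emit:
arm_command --increments "1 0 0 0 0; 1 0 0 0 0"

```text
t: 4.95
tool_pos: [0.4543, -0.2365, 0.1386]
orientation: [0.447, -3.11, -0.001]
force: [0.3, 2.4, -0.9]
opening: 0.0221
gripper_force: 30.0
```

Emit:
arm_command --increments "0 0 0 0 0; 0 0 0 0 0; 0 0 0 0 0; 0 0 0 0 0; 0 0 0 0 0"

```text
t: 5.45
tool_pos: [0.4543, -0.2371, 0.1387]
orientation: [0.446, -3.11, 0.0]
force: [-0.8, -0.7, 0.5]
opening: 0.0575
gripper_force: 0.0
```

Emit:
arm_command --increments "0 0 0 0 0; 0 0 0 -10 0; 0 0 0 -40 0; 0 0 0 -70 0; 0 0 0 -90 0"

```text
t: 5.95
tool_pos: [0.4549, -0.2374, 0.232]
orientation: [-0.446, 3.108, -0.003]
force: [-0.5, -0.9, 1.1]
opening: 0.0921
gripper_force: 0.0
```

```bash
python3 go.py .611 -.189 .225; python3 - <<'E'
from h import *
s=robot.read_camera("scene")
cv2.imwrite("pics/f.png",cv2.resize(s[165:280,185:275],None,fx=5,fy=5,interpolation=cv2.INTER_CUBIC))
E
```

```text
shift mm [-163.4    2.6    7.3] turn 0.0 pos [ 0.4549 -0.2374  0.232 ] F [-0.5 -0.9  1.1] open 0.09213513247998951 q [-0.58 -0.1   1.75 -0.    1.5  -2.44] t 5.95
```

View pics/f.png

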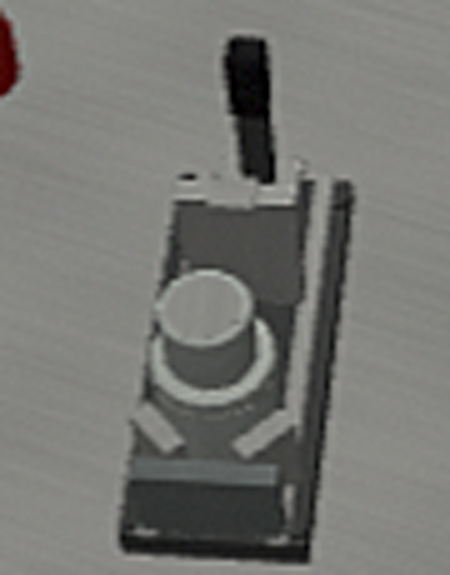

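The jaw is open, with its plate at (240,187). The tin is unmoved, its lid still at (204,307). Next I'll move over the lid and descend to TCP z 0.137.

Emit:
arm_command --increments "0 -45 1 2 0; 0 -90 2 4 0; 0 -130 3 7 0; 0 -158 3 7 0; 0 -163 3 7 0"

```text
t: 6.5
tool_pos: [0.6119, -0.1867, 0.2211]
orientation: [0.45, -3.109, -0.001]
force: [0.1, -0.3, 0.2]
opening: 0.0928
gripper_force: 0.0
```

Emit:
arm_command --increments "0 0 0 0 0; 0 0 0 25 0; 0 0 0 50 0; 0 0 0 50 0; 0 0 0 50 0"

```text
t: 7.0
tool_pos: [0.6088, -0.1887, 0.172]
orientation: [0.445, -3.109, -0.001]
force: [0.0, -1.1, -0.7]
opening: 0.093
gripper_force: 0.0
```

```bash
python3 go.py .611 -.189 .137
```

```text
shift mm [-2.1 -0.9 35. ] turn -0.001 pos [ 0.6088 -0.1887  0.172 ] F [ 0.  -1.1 -0.7] open 0.09297937414084247 q [-0.38  0.27  1.46 -0.    1.41 -2.24] t 7.0
```

Emit:
arm_command --increments "0 -1 -1 10 0; 0 -2 -1 22 0; 0 -2 -1 35 0; 0 -2 -1 35 0; 0 -2 -1 35 0"

```text
t: 7.5
tool_pos: [0.6116, -0.1884, 0.1358]
orientation: [0.446, -3.108, -0.001]
force: [-0.3, 0.1, -0.3]
opening: 0.0926
gripper_force: 0.0
```

Emit:
arm_command --increments "1 0 0 0 0; 1 0 0 0 0; 1 0 0 0 0; 1 0 0 0 0; 1 0 0 0 0" --grip_force 20

```text
t: 8.0
tool_pos: [0.6122, -0.1887, 0.1369]
orientation: [-0.446, 3.109, -0.0]
force: [0.5, 0.5, 0.3]
opening: 0.0574
gripper_force: 0.0
```

Emit:
arm_command --increments "1 0 0 0 0; 1 0 0 0 0; 1 0 0 0 0; 1 0 0 0 0"

```text
t: 8.4
tool_pos: [0.6121, -0.1886, 0.1368]
orientation: [-0.446, 3.11, -0.0]
force: [-0.9, 0.0, 0.6]
opening: 0.0478
gripper_force: 20.0
```

Emit:
arm_command --increments "1 0 0 0 0; 1 0 0 -5 0; 1 0 0 -15 0; 1 0 0 -30 0; 1 0 0 -45 0" --grip_force 30

```text
t: 8.9
tool_pos: [0.6122, -0.1887, 0.1834]
orientation: [-0.446, 3.109, -0.0]
force: [-0.3, -0.1, -1.7]
opening: 0.0478
gripper_force: 30.0
```

Emit:
arm_command --increments "1 0 0 -20 0; 1 0 0 -40 0; 1 0 0 -50 0; 1 0 0 -50 0; 1 0 0 -50 0"

```text
t: 9.4
tool_pos: [0.612, -0.1886, 0.2316]
orientation: [-0.446, 3.11, -0.0]
force: [-0.3, 0.3, -2.5]
opening: 0.0475
gripper_force: 30.0
```

```bash
python3 go.py .630 .1645 .23
```

```text
shift mm [-116.5  333.8    1.6] turn 0.0 pos [ 0.612  -0.1886  0.2316] F [-0.3  0.3 -2.5] open 0.04745356429450311 q [-0.38  0.24  1.38  0.    1.52 -2.23] t 9.4
```

Emit:
arm_command --increments "1 -4 12 0 0; 1 -12 34 0 0; 1 -23 66 0 0; 1 -36 103 0 0; 1 -49 140 0 0"

```text
t: 9.9
tool_pos: [0.6188, -0.0383, 0.2302]
orientation: [0.445, -3.108, -0.002]
force: [0.4, 0.3, -1.7]
opening: 0.0477
gripper_force: 30.0
```

Emit:
arm_command --increments "1 -13 37 0 0; 1 -26 74 0 0; 1 -39 111 0 0; 1 -50 145 0 0; 1 -58 168 0 0"

```text
t: 10.4
tool_pos: [0.6268, 0.1406, 0.2302]
orientation: [0.449, -3.107, -0.001]
force: [0.7, -0.2, -2.6]
opening: 0.0472
gripper_force: 30.0
```

Emit:
arm_command --increments "1 -5 15 0 0; 1 -9 25 0 0; 1 -9 26 0 0; 1 -9 26 0 0; 1 -9 26 0 0"

```text
t: 10.9
tool_pos: [0.6296, 0.1633, 0.2317]
orientation: [0.444, -3.11, 0.001]
force: [-0.5, 0.0, -2.1]
opening: 0.0474
gripper_force: 30.0
```

```bash
python3 go.py .630 .1645 .135; python3 - <<'E'
from h import *
s=robot.read_camera("scene")
cv2.imwrite("pics/g.png",cv2.resize(s[200:345,300:420],None,fx=4,fy=4,interpolation=cv2.INTER_CUBIC))
E
```

```text
shift mm [-0.7  1.1 96.7] turn -0.001 pos [0.6296 0.1633 0.2317] F [-0.5  0.  -2.1] open 0.04738634818448852 q [ 0.18  0.27  1.35 -0.    1.52 -1.68] t 10.9
```

View pics/g.png

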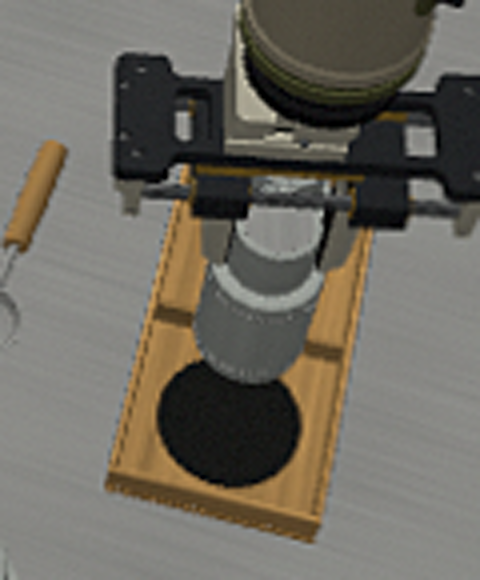

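The tin hangs upright and level above the pad, whose centre is at (229,420). I'll lower it 97 mm, then feel for contact.

Emit:
arm_command --increments "1 0 1 20 0; 1 -1 1 48 0; 1 -1 1 75 0; 1 -1 1 90 0; 1 -1 1 97 0"

```text
t: 11.45
tool_pos: [0.6292, 0.1648, 0.1327]
orientation: [0.444, -3.107, 0.0]
force: [-0.3, -0.2, -2.0]
opening: 0.0472
gripper_force: 30.0
```

Emit:
arm_command --increments "1 0 0 2 0; 1 0 0 4 0; 1 0 0 6 0; 1 0 0 7 0; 1 0 0 7 0"

```text
t: 11.95
tool_pos: [0.6304, 0.1658, 0.1283]
orientation: [-0.446, 3.109, 0.0]
force: [-0.1, -0.1, -2.8]
opening: 0.0475
gripper_force: 30.0
```

Emit:
arm_command --increments "1 0 0 1 0; 1 0 0 2 0; 1 0 0 2 0"

```text
t: 12.25
tool_pos: [0.63, 0.1657, 0.1255]
orientation: [0.446, -3.109, 0.0]
force: [-0.4, -0.6, -2.5]
opening: 0.0473
gripper_force: 30.0
```

Emit:
arm_command --increments "1 0 0 1 0; 1 0 0 1 0; 1 0 0 1 0"

```text
t: 12.55
tool_pos: [0.6302, 0.1658, 0.1248]
orientation: [-0.446, 3.11, 0.0]
force: [-0.1, 1.0, -2.2]
opening: 0.0473
gripper_force: 30.0
```

Emit:
arm_command --increments "1 0 0 1 0; 1 0 0 1 0; 1 0 0 1 0"

```text
t: 12.85
tool_pos: [0.6305, 0.1659, 0.1248]
orientation: [-0.446, 3.109, 0.0]
force: [-2.9, 0.3, 5.4]
opening: 0.0479
gripper_force: 30.0
```

Contact: the force went to +5.4 N at the expected height. Release and retreat.

Emit:
arm_command --increments "0.4 0 0 0 0; 0.4 0 0 0 0; 0 0 0 0 0; 0 0 0 0 0; 0 0 0 0 0"

```text
t: 13.35
tool_pos: [0.6301, 0.1657, 0.1235]
orientation: [0.446, -3.11, 0.0]
force: [-0.6, -0.7, -0.4]
opening: 0.0755
gripper_force: 0.0
```

Emit:
arm_command --increments "0 0 0 0 0; 0 0 0 0 0; 0 0 0 -15 0; 0 0 0 -40 0; 0 0 0 -70 0"

```text
t: 13.85
tool_pos: [0.6295, 0.1656, 0.1944]
orientation: [0.446, -3.108, 0.0]
force: [0.6, -0.1, -0.2]
opening: 0.093
gripper_force: 0.0
```

Emit:
arm_command --increments "0 0 0 -40 0; 0 30 0 -60 0; 0 75 0 -60 0; 0 120 0 -60 0; 0 160 0 -60 0"

```text
t: 14.35
tool_pos: [0.4752, 0.1204, 0.2551]
orientation: [-0.446, 3.108, -0.0]
force: [-0.4, 0.4, 0.9]
opening: 0.0934
gripper_force: 0.0
```

Emit:
arm_command --increments "0 30 0 0 0; 0 30 0 0 0; 0 30 0 0 0"

```text
t: 14.65
tool_pos: [0.4483, 0.1123, 0.2553]
orientation: [-0.445, 3.107, -0.0]
force: [-0.6, 0.1, 0.4]
opening: 0.0932
gripper_force: 0.0
```

```bash
python3 - <<'E'
from h import *
s=robot.read_camera("scene")
cv2.imwrite("pics/k.png",cv2.resize(s[160:350,150:420],None,fx=2.9,fy=2.9,interpolation=cv2.INTER_CUBIC))
print(robot.read_state()['dq'].round(3))
E
```

```text
[ 0.002  0.033 -0.016 -0.001 -0.002 -0.001]
```

View pics/k.png

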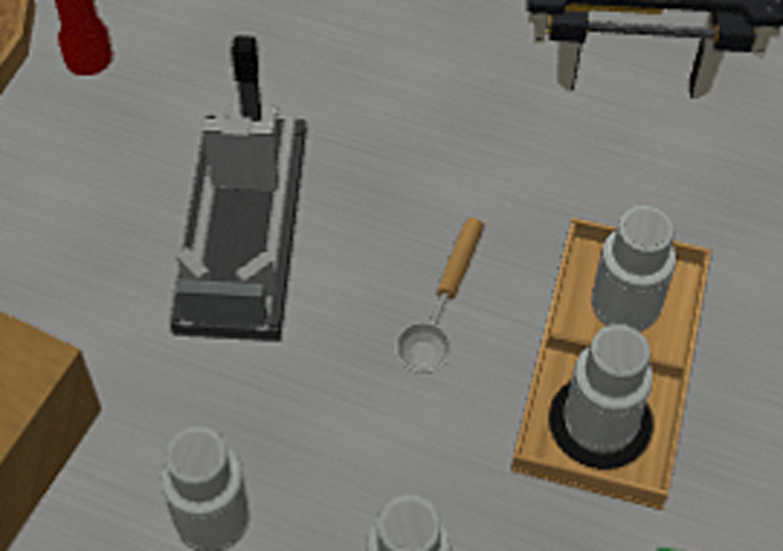

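The tin stands upright, centred on the pad at (603,425). The mate at (635,270) and the torch are untouched, the jaw is open, and the gripper is clear. I'll hand in the job.

```bash
python3 -c "
from plant import robot
print(robot.close_job())"
```

```text
the job is handed in; nothing more can be done
None
```

The job is handed in (about 15 s of the 48 s used): the finished tin was set down upright on the pad in the free cell, the jaw is open about 57 mm, and the last picture showed the other tin and the torch undisturbed; no verdict was returned.

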